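Find the worn lamp arm and hang the lamp on the sound one

ROBOT

A 7-joint arm with a two-finger parallel gripper is mounted at the origin on the work surface. World frame = base frame: x ahead of the robot, y to its left, z up, the work surface at z = 0. Lengths are in m, angles in rad, forces in N, time in s.
With the tool pointing down it reaches from about 0.35 to 0.9 m from the base axis. Payload 7.2 kg.
Tool frame: the origin (TCP) lies on the front face of the gripper's body, between the roots of the fingers; the fingertips stand 80 mm ahead of it and the grasp point (between the pads) lies arm.grip_point_offset ahead of it (arm.grip_point_offset is the distance from the TCP to the grasp point, in m); z points along the fingers, y is the direction in which the jaws open and shut (so a half turn about z gives the same grasp; the last joint's range is limited). The gripper opens to 88 mm and grips with 3 to 60 N. Pads are 20 mm wide; open, the fingers measure 115 mm over their backs; the gripper's body (75 mm by 178 mm) begins 61 mm behind the grasp point.
Start: joints at [-1.184, 0.411, -0.013, 1.596, 0.006, 1.134, -0.082], TCP at [0.275, 0.561, 0.303] pointing down, gripper open.
Joint ranges: [-2.95, 2.95], [-0.29, 1.99], [-1.47, 1.44], [0.14, 2.54], [-1.03, 4.17], [0.13, 1.85], [-2.86, 2.86]. Speed limits (rad/s): [2.39, 2.39, 3.01, 3.01, 3.14, 3.14, 3.14].

INTERFACE

Orientations are given as [roll, pitch, yaw] about the fixed x, y, z axes, in that order (R = Rz(yaw) Ry(pitch) Rx(roll)).
In Python, from workcell import arm gives the robot as it stands.
- The arm moves only by the tool servo_tool, never from a script. Its argument "commands" is one flat list of numbers, 7 for each row, row after row: the closure in counts, from 0 (fully open) to 255 (shut), then the shift along the tool's x, y, z in units of 60 mm (1.0 is 60 mm), then the turn, a rotation vector about the tool's x, y, z in units of 10 degrees (1.0 is 10 degrees). In form: [fingers, tx, ty, tz, ax, ay, az, fingers, tx, ty, tz, ax, ay, az, ...]. A call has 1 to 12 rows; each row shifts and turns the commanded pose from where the row before left it, along the tool's axes as they then stand; what a row does not reach is not made up. A row lasts 1/8 s, in which the tool goes at most 62.5 mm and 10.7 degrees, less where a joint would pass 70% of its speed; a pose out of reach is approached as far as the arm can. A call is refused whole if a number of a shift passes 1 or a number of a turn 1, either way. A call with a gripper value outside its range is refused whole. The fingers move at their own pace and stop on an object; "squeeze" is the grip in N (left out, the last holds). Time passes only in rows, so rows that do not move let the fingers close. It gives the time, the measured TCP pose, the force and the opening at its end, in the units of the state.
- arm.state(): the state, without advancing time (a new reading comes with each control period).
- arm.get_image(name): name is "scene" or "side" or "wrist"; returns a dict with "image" (384x512x3 uint8, red, green, blue), "fx", "fy", "cx", "cy" (pixels), "R" (3x3) and "t" (3): a world point X has camera coordinates R X + t; the wrist camera has in their place "T_tool_cam" (4x4, takes a point from camera to tool coordinates, whose origin is the TCP and whose axes are the flange's). Camera axes: x right, y down, z forward; pixel columns grow to the right and rows downward; lengths in m; the calibration is good to about 2 mm. The wrist camera is an equidistant fisheye: a pixel r from the principal point sees the ray r / f radians off the axis. A picture is of the moment at which its call begins: read the wrist's pose just before it. There is no depth.
- arm.job_done(): hands the job in, once; it reports no verdict.
The state is a dict: "time": time; "joint_pos": joint angles; "joint_vel": joint speeds; "joint_efforts": joint torques, N m; "tcp_pos": TCP position; "tcp_rot": TCP orientation; "force": force on the tool from outside, world axes, zero at the start; "wrist_torque": the same for the moment, N m; "width": finger opening in m.
Only numpy, scipy, OpenCV 4.12 (cv2) and the standard library are available. Lean on these libraries where they do the work, as an engineer would, in place of code of your own. Each camera call takes 0.05 s, during which the arm holds its last target.

TASK

One of the two balanced lamp arms has a worn swivel pin: rock the arms sideways to feel which one has play, and rock that worn arm first to its left stop, then to its right stop (left and right as seen from the robot). Then hang the lamp head by its cross-bar across both prongs of the other, sound arm, let the arm down gently as it takes the weight, and let go only once it has settled. Leave the mug, thread cone and wooden box where they are.

Things in the scene. Friction and masses are not known exactly. Their poses are not given: they have to be found in the camera images.
- stand_a: one of two lamp arms that look alike: fixed round steel base 120 mm across, 22 mm post, swivel pin on top. Origin at the centre of the base's underside, on the swivel's vertical axis; the arm points along this frame's -x (roughly towards the robot). The boom's horizontal spring hinge is on the axis, 207 mm above the table.
- grip_a (a point): good place to straddle arm a to rock it: centre of its grey boom (18 mm wide, 16 mm high), 120 mm from the hinge, bare 20 mm fore and aft (spring coils on top nearer the post; the fork's 78 mm wide cross-bar 35 mm towards the tip). Site x runs along the boom from tip to post, y across, z up. Unloaded, the boom slopes up to its tip by 0.2 rad.
- fork_a (a point): where the lamp bar's centre lies when hung on arm a, 232 mm from the hinge, midway between two prongs along the boom (10 mm wide, 58 mm apart, tops 7 mm below here). Upright lugs on each prong 22 mm before (orange, at the free tip) and behind, up to 10 mm above here, leave a 38 mm long open-topped cradle. Fork's cross-bar 77 mm behind. Axes as grip_a.
- swivel_a (a joint): sideways angle of arm a on its swivel pin, rad; 0 at mid, positive when the tip goes to the robot's left (+y). Swivels should be locked: a sound pin gives less than 0.03 rad under 20 N at the boom; a worn one rocks freely about 0.16 rad to a hard stop either way, and drifts back to mid by itself (under 1 N).
- boom_a (a joint): how far arm a's boom has sunk on its spring, rad; 0 unloaded (upper stop, tip raised), about 0.2 when level, growing downwards to 0.42. Spring 3.2 N m/rad, damped, comes to rest in about 1 s. With the lamp hung it rests somewhere between 0.12 and 0.32, depending on the lamp's weight.
- stand_b: one of two lamp arms that look alike: fixed round steel base 120 mm across, 22 mm post, swivel pin on top. Origin at the centre of the base's underside, on the swivel's vertical axis; the arm points along this frame's -x (roughly towards the robot). The boom's horizontal spring hinge is on the axis, 207 mm above the table.
- grip_b (a point): good place to straddle arm b to rock it: centre of its grey boom (18 mm wide, 16 mm high), 120 mm from the hinge, bare 20 mm fore and aft (spring coils on top nearer the post; the fork's 78 mm wide cross-bar 35 mm towards the tip). Site x runs along the boom from tip to post, y across, z up. Unloaded, the boom slopes up to its tip by 0.2 rad.
- fork_b (a point): where the lamp bar's centre lies when hung on arm b, 232 mm from the hinge, midway between two prongs along the boom (10 mm wide, 58 mm apart, tops 7 mm below here). Upright lugs on each prong 22 mm before (orange, at the free tip) and behind, up to 10 mm above here, leave a 38 mm long open-topped cradle. Fork's cross-bar 77 mm behind. Axes as grip_b.
- swivel_b (a joint): sideways angle of arm b on its swivel pin, rad; 0 at mid, positive when the tip goes to the robot's left (+y). Swivels should be locked: a sound pin gives less than 0.03 rad under 20 N at the boom; a worn one rocks freely about 0.16 rad to a hard stop either way, and drifts back to mid by itself (under 1 N).
- boom_b (a joint): how far arm b's boom has sunk on its spring, rad; 0 unloaded (upper stop, tip raised), about 0.2 when level, growing downwards to 0.42. Spring 3.2 N m/rad, damped, comes to rest in about 1 s. With the lamp hung it rests somewhere between 0.12 and 0.32, depending on the lamp's weight.
- lamp_bar (a point): centre of the loose lamp's steel cross-bar (along point y, 110 long, 12 wide, 14 mm high, orange ends; z up), 155 mm above its underside. Black shade on its rim, 110 mm across, 74 mm high, then a 12 mm neck up to the bar. 0.3-0.6 kg. Take the bar's middle from above; it rests across both prongs, neck between, shade below: wider than the gap, so the neck enters from the free tips.
- mug_mid (a point): white mug, 76 mm across, 90 mm high, loose; centre, half-way up. To be left where it stands.
- cone_mid (a point): blue thread cone, 68 mm across, 130 mm high, loose; centre, half-way up. To be left where it stands.
- notions_mid (a point): open wooden box of thread, 140 by 200 by 70 mm high, loose; centre, half-way up. To be left where it stands.
Things that resemble listed ones, but are neither listed nor needed, are in the scene too. What is shaped like the part that bears lamp_bar but blue is not meant.

How it is judged:
By the outcome, as a careful person would: the job done as asked, in the order asked, and still so for the second after the job is handed in, with the robot touching nothing.
It also fails if it takes over 72 s, if anything falls off the work surface, if the arm or the gripper's body presses on something with over 40 N, if the wrist force passes 120 N, or if a joint passes its speed limit or range.

## Working session

There is one attempt and no reset: what is moved stays moved. The work goes in short steps, Python scripts to look and compute and a tool call to move; the robot and the scene stay as the last step left them, time stands still between calls to the robot, and variables do not carry over. Pictures are saved under pics/ and viewed, and the job is handed in when it is done.

Besides the shell and the picture viewer there is one more tool, called after "Request:" as a command line: name --argument value ..., lists and objects as JSON in quotes. servo_tool: Moves the arm, as the interface text tells. Its arguments: {"type":"object","properties":{"commands":{"type":"array","items":{"type":"number"}},"squeeze":{"type":"number"}},"required":["commands"]}

```bash
mkdir -p pics; ls
python3 - <<'E'
from workcell import arm
import cv2
print(arm.state()); print(arm.grip_point_offset)
for n in ["scene","side","wrist"]:
    d=arm.get_image(n)
    cv2.imwrite(f"pics/{n}0.png",d["image"][:,:,::-1])
    print(n,{k:v for k,v in d.items() if k!="image"})
E
```

```text
pics
{'time': 0.0, 'joint_pos': array([-1.18419726,  0.41189208, -0.01270387,  1.59704266,  0.00561153,
        1.13432428, -0.08221788]), 'joint_vel': array([-9.43885353e-04, -4.22817497e-04,  4.30564457e-04, -6.18792016e-04,
       -1.86425573e-03, -1.01726738e-03, -8.68588140e-05]), 'joint_efforts': array([ 3.26564241e-04, -5.87943971e+01,  6.41992483e-01, -2.91079223e+01,
       -5.37372613e-02,  1.83125742e-02,  1.53788387e-04]), 'tcp_pos': array([0.27441854, 0.56110257, 0.30181448]), 'tcp_rot': array([-3.13996711e+00,  1.29691948e-04,  2.68679785e+00]), 'force': array([-0.00061223, -0.0325981 , -0.32963077]), 'wrist_torque': array([-0.02509524, -0.0046396 ,  0.0302327 ]), 'width': 0.08787127231378558}
0.0613
scene {'fx': 411.97342225103677, 'fy': 411.97342225103677, 'cx': 254.74652944011848, 'cy': 192.67697139672222, 'R': array([[-0.28178672,  0.95943645, -0.00882795],
       [ 0.69834345,  0.19877684, -0.68760759],
       [-0.657961  , -0.19992363, -0.72602884]]), 't': array([ 0.05059893, -0.30905839,  1.96797999])}
side {'fx': 386.5581447351954, 'fy': 386.5581447351954, 'cx': 259.53885001779366, 'cy': 187.8161267017575, 'R': array([[ 0.82834488, -0.5598276 , -0.02092387],
       [-0.40239405, -0.56858284, -0.71749048],
       [ 0.38977402,  0.60274921, -0.69625398]]), 't': array([-0.3841294 ,  0.4303974 ,  1.05285933])}
wrist {'fx': 297.3186396354542, 'fy': 297.3186396354542, 'cx': 255.80281816041304, 'cy': 192.86582646924927, 'T_tool_cam': array([[ 6.85976840e-04, -9.61240060e-01, -2.75711944e-01,
         7.63545179e-02],
       [ 9.99999760e-01,  6.33016150e-04,  2.81076663e-04,
         7.00734275e-04],
       [-9.56520346e-05, -2.75712071e-01,  9.61240264e-01,
        -8.26652967e-02],
       [ 0.00000000e+00,  0.00000000e+00,  0.00000000e+00,
         1.00000000e+00]])}
```

View pics/scene0.png

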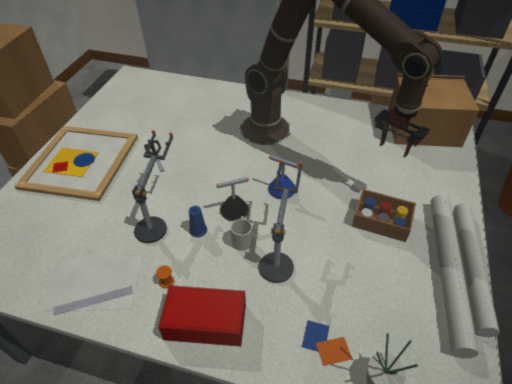

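View pics/side0.png

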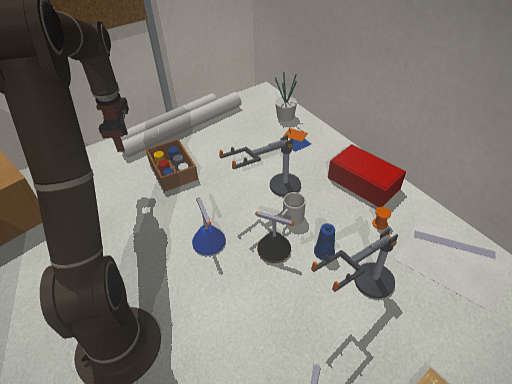

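View pics/wrist0.png

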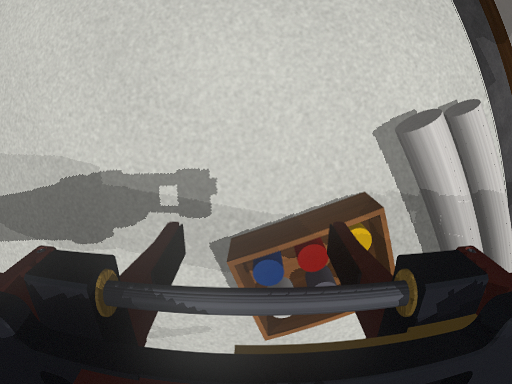

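Run:
```python
import cv2
a=cv2.imread('pics/scene0.png'); b=cv2.imread('pics/side0.png')
cv2.imwrite('pics/c1.png',cv2.resize(a[120:290,120:320],None,fx=4,fy=3.5,interpolation=cv2.INTER_CUBIC)[:600])
cv2.imwrite('pics/c2.png',cv2.resize(b[120:310,200:410],None,fx=3.8,fy=3.1,interpolation=cv2.INTER_CUBIC)[:600])
```

```text
(no output)
```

View pics/c1.png

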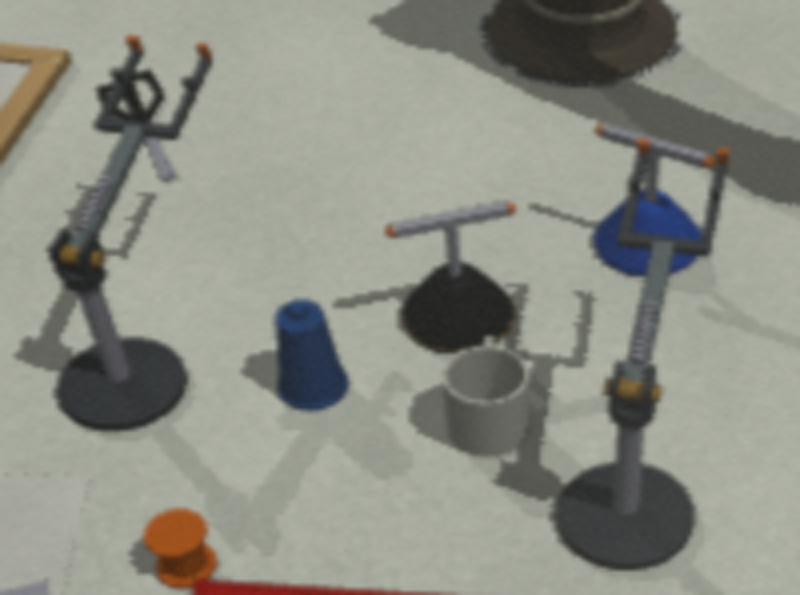

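View pics/c2.png

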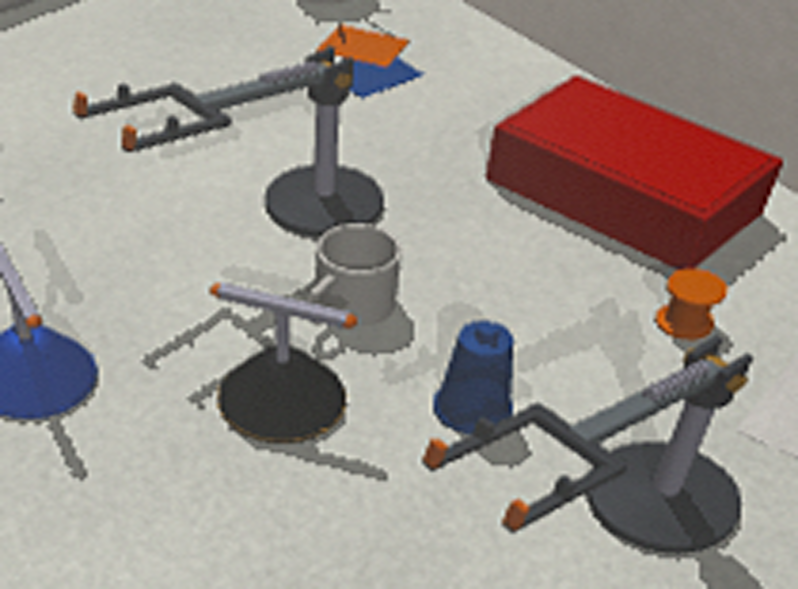

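```bash
cat > h.py <<'E'
import cv2,numpy as np
from workcell import arm
def ray(d,u,v):
    R,t=d["R"],d["t"]; c=-R.T@t
    w=R.T@np.array([(u-d["cx"])/d["fx"],(v-d["cy"])/d["fy"],1]); return c,w/np.linalg.norm(w)
def tri(d1,p1,d2,p2):
    c1,w1=ray(d1,*p1);c2,w2=ray(d2,*p2)
    s=np.linalg.lstsq(np.c_[w1,-w2],c2-c1,rcond=None)[0]
    a=c1+s[0]*w1;b=c2+s[1]*w2
    return (a+b)/2,np.linalg.norm(a-b)
def onz(d,u,v,z):
    c,w=ray(d,u,v); return c+w*(z-c[2])/w[2]
def proj(d,X):
    p=d["R"]@np.asarray(X)+d["t"]; return d["cx"]+d["fx"]*p[0]/p[2],d["cy"]+d["fy"]*p[1]/p[2]
def blobs(img,lo,hi,amin=4):
    m=cv2.inRange(cv2.cvtColor(img,cv2.COLOR_RGB2HSV),lo,hi)
    n,l,s,c=cv2.connectedComponentsWithStats(m)
    return [(c[i].round(1).tolist(),int(s[i,4]),s[i,:4].tolist()) for i in range(1,n) if s[i,4]>=amin]
def wcam(d,st,u,v):
    "ray from wrist fisheye: origin, dir in world"
    from scipy.spatial.transform import Rotation as Ro
    x,y=(u-d["cx"]),(v-d["cy"]); r=np.hypot(x,y); th=r/d["fx"]
    w=np.array([x/r*np.sin(th),y/r*np.sin(th),np.cos(th)]) if r>0 else np.array([0,0,1.])
    Rt=Ro.from_euler('xyz',st["tcp_rot"]).as_matrix(); T=d["T_tool_cam"]
    return st["tcp_pos"]+Rt@T[:3,3], Rt@T[:3,:3]@w
def wproj(d,st,X):
    from scipy.spatial.transform import Rotation as Ro
    Rt=Ro.from_euler('xyz',st["tcp_rot"]).as_matrix(); T=d["T_tool_cam"]
    q=T[:3,:3].T@(Rt.T@(np.asarray(X)-st["tcp_pos"])-T[:3,3])
    r=np.hypot(q[0],q[1]); th=np.arctan2(r,q[2])
    return d["cx"]+d["fx"]*th*q[0]/r,d["cy"]+d["fy"]*th*q[1]/r
E
python3 - <<'E'
from h import *
for n in["scene","side"]:
    d=arm.get_image(n); print(n)
    for b in blobs(d["image"],(3,150,90),(17,255,255)): print(b)
E
```

```text
scene
([59.4, 166.4], 68, [52, 161, 16, 12])
([382.9, 202.8], 8, [381, 202, 6, 4])
([164.9, 276.1], 259, [156, 266, 18, 22])
([333.3, 350.9], 646, [317, 338, 34, 27])
side
([295.6, 134.4], 160, [284, 129, 23, 12])
([183.9, 149.5], 10, [181, 145, 7, 10])
([220.8, 152.8], 17, [220, 150, 3, 7])
([149.5, 155.5], 6, [148, 153, 4, 6])
([161.1, 160.3], 13, [158, 159, 9, 6])
([191.0, 160.5], 4, [190, 159, 3, 4])
([233.3, 163.8], 14, [232, 161, 4, 7])
([174.0, 170.0], 5, [174, 168, 1, 5])
([21.5, 175.5], 4, [20, 174, 4, 4])
([381.6, 217.3], 278, [373, 206, 18, 23])
([256.2, 212.8], 4, [256, 212, 2, 3])
([208.5, 223.2], 10, [207, 222, 4, 3])
([291.9, 223.2], 10, [291, 222, 3, 4])
([314.1, 265.5], 33, [312, 262, 6, 9])
([335.5, 285.6], 35, [333, 282, 6, 9])
```

Run:
```python
from h import *
s=arm.get_image("scene");d=arm.get_image("side")
P={ # scene, side
'L+':((171,134.6),(335.5,285.6)),'L-':((153.3,132.3),(314.1,265.5)),
'R+':((300.5,164.9),(220.8,152.8)),'R-':((281.3,161.4),(233.3,163.8)),
'lamp+':((247.8,179.4),(256.2,212.5)),'lamp-':((217.8,185.7),(291.9,223.2)),
}
# try both correspondences for forks
for k in list(P):
    for j in list(P):
        if k[:-1]==j[:-1]:
            X,e=tri(s,P[k][0],d,P[j][1]); print(k,j,X.round(4),round(e*1000,1))
print('hinge L',tri(s,(139.3,193),d,(387,240)))
print('hinge R',tri(s,(277.8,231),d,(286.5,145)))
print('baseL',onz(s,150.3,229.5,.01),onz(d,375,281,.01))
print('baseR',onz(s,276,267,.01),onz(d,285.5,185,.01))
print('mug',onz(s,241.5,234,.045)); print('cone',onz(s,197.5,221,.065))
print('box',onz(s,385,215,.035))
for n,i,x in(('s',s,None),('d',d,None)):
  g=cv2.inRange(cv2.cvtColor(i["image"],cv2.COLOR_RGB2HSV),(0,0,0),(179,120,75))
  c,_=cv2.findContours(g,cv2.RETR_EXTERNAL,cv2.CHAIN_APPROX_NONE)
  print(n,[ (cv2.boundingRect(k),int(cv2.contourArea(k))) for k in c if 300<cv2.contourArea(k)<3000])
```

```text
L+ L+ [ 0.4659 -0.2694  0.2502] 59.9
L+ L- [ 0.4676 -0.2333  0.2681] 0.2
L- L+ [ 0.4726 -0.3021  0.2679] 0.5
L- L- [ 0.4743 -0.2665  0.2873] 57.9
R+ R+ [0.4986 0.258  0.2687] 1.4
R+ R- [0.5057 0.2387 0.2511] 50.0
R- R+ [0.4955 0.209  0.2878] 47.2
R- R- [0.502  0.1906 0.2697] 1.9
lamp+ lamp+ [0.5043 0.0711 0.1547] 1.8
lamp+ lamp- [0.5462 0.0296 0.1537] 110.3
lamp- lamp+ [0.5267 0.0137 0.1638] 109.3
lamp- lamp- [ 0.5666 -0.0246  0.1551] 1.3
hinge L (array([ 0.71406513, -0.2501805 ,  0.20190696]), np.float64(0.0006499079248929683))
hinge R (array([0.74367926, 0.24110667, 0.20073022]), np.float64(0.002927829646101515))
baseL [ 0.71952066 -0.24740712  0.01      ] [ 0.71274074 -0.25588681  0.01      ]
baseR [0.74954432 0.24378539 0.01      ] [0.74391206 0.23681415 0.01      ]
mug [0.6714674  0.09547333 0.045     ]
cone [ 0.67345682 -0.07039902  0.065     ]
box [0.43091479 0.58248427 0.035     ]
s [((259, 225, 34, 58), 793), ((134, 217, 33, 26), 551), ((353, 216, 57, 26), 579), ((220, 196, 29, 25), 470), ((359, 191, 54, 37), 469), ((82, 69, 35, 29), 305)]
d [((258, 232, 33, 31), 688), ((315, 230, 83, 69), 1039)]
```

```bash
cat >> h.py <<'E'
def plan(target,yaw=None):
    "remaining shift in tool units (60mm) with present axes, and turn about tool z (10deg units)"
    from scipy.spatial.transform import Rotation as Ro
    st=arm.state(); Rt=Ro.from_euler('xyz',st["tcp_rot"]).as_matrix()
    d=Rt.T@(np.asarray(target)-st["tcp_pos"])/.06
    r=None
    if yaw is not None:
        Rg=Ro.from_euler('xyz',[np.pi,0,yaw]); r=(Ro.from_matrix(Rt).inv()*Rg).as_rotvec(degrees=True)/10
    print('t',round(st['time'],2),'tcp',st['tcp_pos'].round(4),'rot',st['tcp_rot'].round(3),'shift',d.round(3),'turn',None if r is None else r.round(3),'F',st['force'].round(1),'w',round(st['width'],4)); return d,r
E
python3 - <<'E'
from h import *
s=arm.get_image("scene");d=arm.get_image("side")
plan((.63,.2325,.292),3.2056)
for n,i in(('s',s),('d',d)):
  print(n,[b for b in blobs(i["image"],(105,150,40),(130,255,255),30)])
print('blue guess',onz(s,283,189,.035), onz(d,208,240,.03),onz(s,234,206,.03),onz(d,274,247,.03))
im=arm.get_image("scene")["image"][:,:,::-1]
cv2.imwrite('pics/c3.png',cv2.resize(im[145:215,205:315],None,fx=7,fy=7,interpolation=cv2.INTER_CUBIC))
E
```

```text
t 0.45 tcp [0.2745 0.5615 0.3026] rot [-3.141 -0.     2.687] shift [-7.731 -2.323  0.177] turn [-1.000e-03 -0.000e+00 -2.972e+00] F [ 0.6 -0.6  0.1] w 0.0878
s [([418.8, 12.4], 1268, [390, 0, 55, 31]), ([83.8, 159.5], 168, [75, 154, 19, 12]), ([285.5, 182.6], 106, [279, 177, 16, 11]), ([277.2, 193.5], 35, [273, 191, 9, 6])]
d [([301.6, 145.2], 45, [293, 139, 17, 12]), ([326.7, 228.1], 48, [321, 224, 14, 10]), ([198.5, 236.6], 93, [193, 227, 13, 26])]
blue guess [0.4038459  0.18343416 0.035     ] [0.36680103 0.1579526  0.03      ] [0.5391566  0.02259307 0.03      ] [0.52781693 0.0105686  0.03      ]
```

View pics/c3.png

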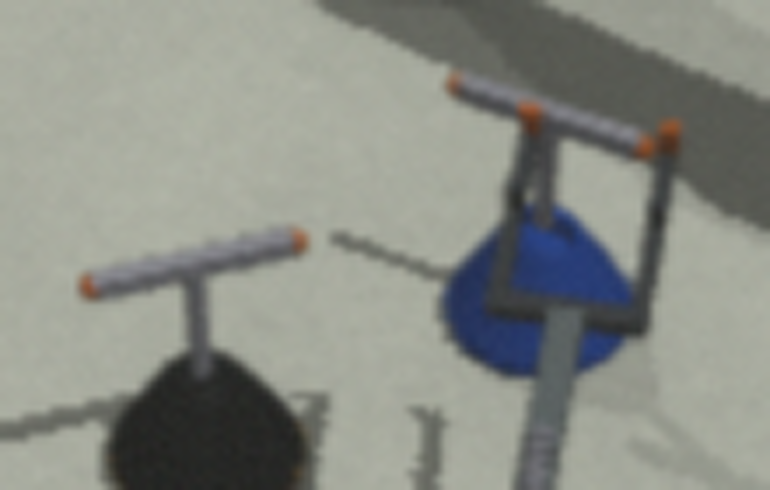

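Request:
servo_tool --commands '[0,0,0,-0.55,0,0,-0.99,0,0,0,-0.55,0,0,-0.99,0,0,0,-0.55,0,0,-0.99,100,0,0,0,0,0,0]' --squeeze 10

```text
time: 1.0
tcp_pos: [0.275, 0.5622, 0.4046]
tcp_rot: [3.137, 0.002, -3.077]
force: [-0.0, 0.7, 0.3]
width: 0.0811
```

Run:
```python
from h import *
plan((.63,.2325,.405),3.2056)
```

```text
t 1.0 tcp [0.275  0.5622 0.4046] rot [ 3.137e+00  2.000e-03 -3.077e+00] shift [-5.552 -5.864 -0.021] turn [0.027 0.013 0.002] F [-0.   0.7  0.3] w 0.0811
```

Request:
servo_tool --commands '[100,-0.55,-0.58,0,0,0,0,100,-0.55,-0.58,0,0,0,0,100,-0.55,-0.58,0,0,0,0,100,-0.55,-0.58,0,0,0,0,100,-0.55,-0.58,0,0,0,0,100,-0.55,-0.58,0,0,0,0,100,-0.55,-0.58,0,0,0,0,100,-0.55,-0.58,0,0,0,0,100,-0.55,-0.58,0,0,0,0,100,-0.55,-0.58,0,0,0,0,100,0,0,0,0,0,0]'

```text
time: 2.38
tcp_pos: [0.6283, 0.2305, 0.3997]
tcp_rot: [-3.138, -0.001, -3.087]
force: [0.2, 0.9, -0.9]
width: 0.053
```

Run:
```python
from h import *
plan((.63,.2325,.292),3.2056)
st=arm.state(); d=arm.get_image("wrist"); im=d["image"][:,:,::-1].copy()
for X in [(.63,.2325,.231),(.52,.2255,.25),(.747,.24,.207)]:
    u,v=wproj(d,st,X); print(u,v); cv2.circle(im,(int(u),int(v)),3,(0,255,0),1)
cv2.imwrite('pics/w1.png',im)
```

```text
t 2.38 tcp [0.6283 0.2305 0.3997] rot [-3.138e+00 -1.000e-03 -3.087e+00] shift [-0.032  0.037  1.795] turn [-0.019 -0.007 -0.053] F [ 0.2  0.9 -0.9] w 0.053
257.33034105084016 199.16139560880964
256.31335847562167 68.70504923945492
257.9938204432097 293.1982165657523
```

View pics/w1.png

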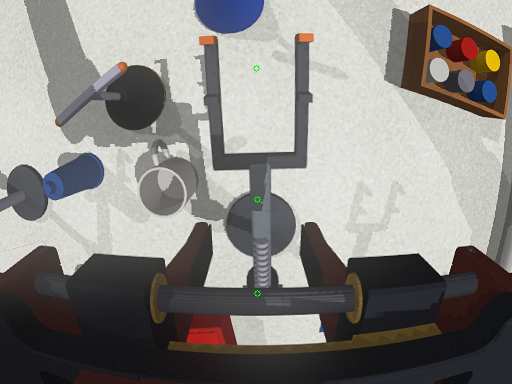

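Request:
servo_tool --commands '[100,0,0.08,0.4,0,0,0,100,0,0,0.45,0,0,0,100,0,0,0.45,0,0,0,120,0,0,0.45,0,0,0,165,0,0,0,0,0,0,165,0,0,0,0,0,0]'

```text
time: 3.18
tcp_pos: [0.6255, 0.2408, 0.2975]
tcp_rot: [3.141, 0.001, -3.077]
force: [0.0, 0.1, 0.1]
width: 0.0319
```

Run:
```python
from h import *
plan((.63,.2345,.292),3.2056)
d=arm.get_image("side"); im=d["image"][:,:,::-1].copy()
cv2.imwrite('pics/s1.png',cv2.resize(im[100:260,180:360],None,fx=4,fy=3.5))
```

```text
t 3.17 tcp [0.6255 0.2408 0.2975] rot [ 3.141e+00  1.000e-03 -3.077e+00] shift [-0.069 -0.11   0.092] turn [0.003 0.003 0.001] F [0.  0.1 0.1] w 0.0319
```

View pics/s1.png

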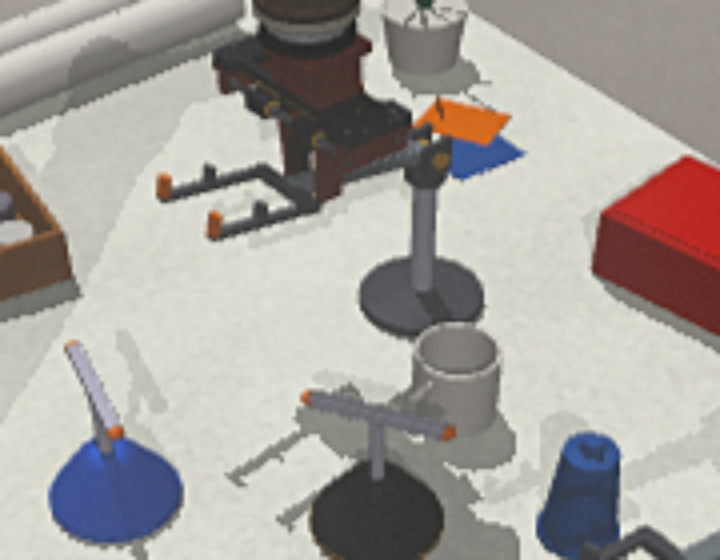

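Request:
servo_tool --commands '[165,0,0.05,0,0,0,0,165,0,0.05,0,0,0,0,165,0,0,0,0,0,0]'

```text
time: 3.6
tcp_pos: [0.6253, 0.2465, 0.297]
tcp_rot: [3.141, 0.0, -3.077]
force: [-0.4, -0.8, -0.2]
width: 0.0312
```

Request:
servo_tool --commands '[165,0,0.05,0,0,0,0,165,0,0.05,0,0,0,0,165,0,0,0,0,0,0]'

```text
time: 3.98
tcp_pos: [0.6248, 0.2524, 0.2966]
tcp_rot: [3.141, -0.0, -3.077]
force: [0.5, 0.6, 0.3]
width: 0.0307
```

Run:
```python
from h import *
plan((.63,.2345,.292),3.2056)
d=arm.get_image("side"); im=d["image"][:,:,::-1].copy()
cv2.imwrite('pics/s2.png',cv2.resize(im[100:260,180:360],None,fx=4,fy=3.5))
for b in blobs(d["image"],(3,150,90),(17,255,255)): print(b[:2])
```

```text
t 3.98 tcp [0.6248 0.2524 0.2966] rot [ 3.141 -0.    -3.077] shift [-0.067 -0.304  0.076] turn [ 0.002 -0.001  0.001] F [0.5 0.6 0.3] w 0.0307
([295.6, 134.4], 162)
([181.2, 145.5], 12)
([217.1, 147.8], 18)
([150.8, 157.9], 31)
([227.1, 159.4], 16)
([160.4, 160.5], 12)
([163.5, 169.0], 12)
([172.9, 168.3], 11)
([362.5, 187.5], 4)
([355.0, 189.4], 7)
([377.0, 191.0], 4)
([370.3, 197.9], 7)
([378.0, 197.2], 4)
([381.6, 217.3], 281)
([208.5, 223.2], 10)
([291.9, 223.2], 10)
([314.1, 265.8], 36)
([335.5, 285.5], 37)
```

View pics/s2.png

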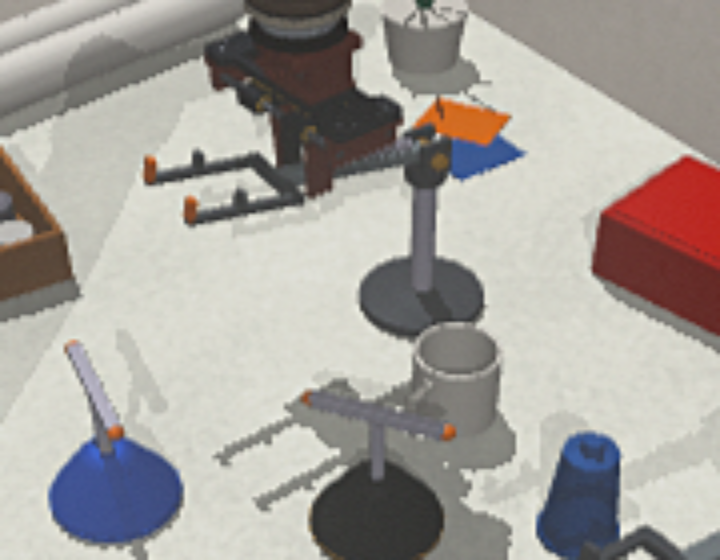

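Request:
servo_tool --commands '[165,0,0.05,0,0,0,0,165,0,0.05,0,0,0,0,165,0,0,0,0,0,0]'

```text
time: 4.4
tcp_pos: [0.6246, 0.2579, 0.2966]
tcp_rot: [-3.141, 0.0, -3.078]
force: [1.4, -0.4, 0.5]
width: 0.0312
```

Request:
servo_tool --commands '[165,0,0.04,0,0,0,0,165,0,0,0,0,0,0]'

```text
time: 4.65
tcp_pos: [0.6247, 0.2587, 0.2965]
tcp_rot: [-3.139, -0.0, -3.079]
force: [0.2, -4.9, 0.4]
width: 0.0312
```

Request:
servo_tool --commands '[165,0,0.04,0,0,0,0,165,0,0,0,0,0,0]'

```text
time: 4.9
tcp_pos: [0.6247, 0.2594, 0.2964]
tcp_rot: [-3.137, -0.001, -3.081]
force: [0.1, -8.6, 0.7]
width: 0.0312
```

Run:
```python
from h import *
plan((.63,.2345,.292),3.2056)
s=arm.get_image("scene");d=arm.get_image("side")
for b in blobs(d["image"],(3,150,90),(17,255,255),10): print(b[:2])
im=s["image"][:,:,::-1]
cv2.imwrite('pics/c4.png',cv2.resize(im[145:255,235:345],None,fx=5,fy=5,interpolation=cv2.INTER_CUBIC))
```

```text
t 4.9 tcp [0.6247 0.2594 0.2964] rot [-3.137e+00 -1.000e-03 -3.081e+00] shift [-0.063 -0.419  0.076] turn [-0.026 -0.005 -0.019] F [ 0.1 -8.6  0.7] w 0.0312
([295.6, 134.4], 161)
([181.3, 145.5], 12)
([216.0, 146.0], 17)
([150.5, 157.5], 30)
([225.3, 158.0], 15)
([161.1, 160.3], 14)
([172.9, 167.8], 16)
([163.3, 168.6], 14)
([381.6, 217.3], 280)
([208.5, 223.2], 10)
([291.9, 223.2], 10)
([314.1, 265.8], 36)
([335.6, 285.5], 34)
```

View pics/c4.png

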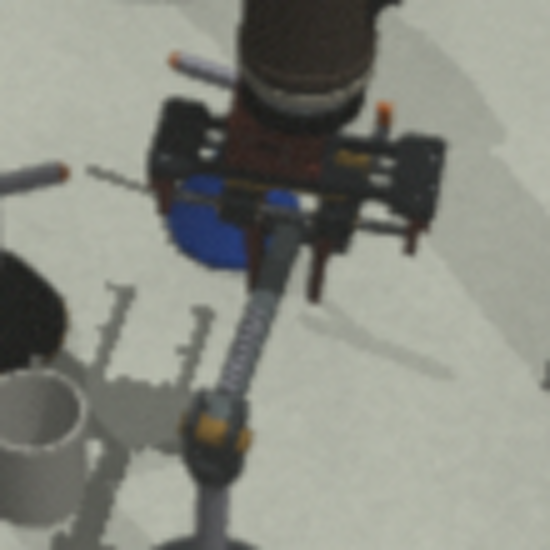

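Run:
```python
from h import *
d=arm.get_image("side")
h=np.array([.747,.24])
a=lambda ps:np.mean([onz(d,*p,.269)[:2] for p in ps],0)
for n,ps in(('0',[(220.8,152.8),(233.3,163.8)]),('l',[(216,146),(225.3,158)])):
    v=h-a(ps); print(n,a(ps),np.arctan2(v[1],v[0]),np.hypot(*v))
```

```text
0 [0.50047209 0.22441925] 0.0631168073612359 0.24701977461411712
l [0.49989171 0.26296897] -0.09268470203766997 0.2481734861204913
```

Request:
servo_tool --commands '[165,0,0.05,0,0,0,0,165,0,0,0,0,0,0,165,0,0,0,0,0,0]'

```text
time: 5.42
tcp_pos: [0.6248, 0.2603, 0.2962]
tcp_rot: [-3.134, -0.002, -3.083]
force: [-0.4, -12.7, 2.2]
width: 0.0312
```

Request:
servo_tool --commands '[165,0,-0.1,0,0,0,0,165,0,-0.1,0,0,0,0,165,0,-0.1,0,0,0,0,165,0,-0.07,0,0,0,0,165,0,-0.07,0,0,0,0,165,0,-0.07,0,0,0,0,165,0,-0.07,0,0,0,0,165,0,-0.07,0,0,0,0,165,0,-0.07,0,0,0,0,165,0,0,0,0,0,0]'

```text
time: 6.68
tcp_pos: [0.627, 0.222, 0.2967]
tcp_rot: [-3.141, 0.0, -3.079]
force: [-0.0, 0.1, -0.2]
width: 0.0308
```

Request:
servo_tool --commands '[165,0,-0.05,0,0,0,0,165,0,-0.05,0,0,0,0,165,0,-0.05,0,0,0,0,165,0,0,0,0,0,0]'

```text
time: 7.18
tcp_pos: [0.6275, 0.213, 0.2967]
tcp_rot: [-3.141, 0.0, -3.079]
force: [0.9, 0.1, -0.3]
width: 0.0309
```

Request:
servo_tool --commands '[165,0,-0.05,0,0,0,0,165,0,0,0,0,0,0]'

```text
time: 7.42
tcp_pos: [0.6276, 0.2102, 0.2966]
tcp_rot: [-3.141, -0.0, -3.078]
force: [-0.5, 0.7, 0.2]
width: 0.0308
```

Request:
servo_tool --commands '[165,0,-0.05,0,0,0,0,165,0,0,0,0,0,0]'

```text
time: 7.68
tcp_pos: [0.6277, 0.2086, 0.2967]
tcp_rot: [3.14, 0.0, -3.077]
force: [0.5, 3.6, 0.2]
width: 0.0314
```

Request:
servo_tool --commands '[165,0,-0.05,0,0,0,0,165,0,0,0,0,0,0]'

```text
time: 7.92
tcp_pos: [0.6277, 0.2077, 0.2967]
tcp_rot: [3.138, 0.001, -3.075]
force: [2.2, 9.1, -2.8]
width: 0.0312
```

Request:
servo_tool --commands '[165,0,-0.04,0,0,0,0,165,0,0,0,0,0,0,165,0,0,0,0,0,0]'

```text
time: 8.3
tcp_pos: [0.6278, 0.207, 0.2968]
tcp_rot: [3.136, 0.002, -3.074]
force: [3.8, 12.6, -3.5]
width: 0.0313
```

Run:
```python
from h import *
d=arm.get_image("side")
for b in blobs(d["image"],(3,150,90),(17,255,255),10): print(b[:2])
plan((.6277,.22,.42))
```

```text
([295.8, 134.3], 158)
([182.0, 146.5], 10)
([150.5, 157.6], 29)
([227.4, 159.5], 15)
([160.8, 160.4], 12)
([163.5, 169.2], 11)
([173.2, 168.6], 11)
([243.4, 169.2], 18)
([381.6, 217.3], 281)
([208.5, 223.2], 10)
([314.1, 265.9], 37)
([335.5, 285.5], 37)
t 8.35 tcp [0.6278 0.2071 0.2967] rot [ 3.136e+00  2.000e-03 -3.074e+00] shift [-0.016  0.228 -2.053] turn None F [ 2.8 13.3 -3.2] w 0.0316
```

Request:
servo_tool --commands '[150,0,0.2,0,0,0,0,120,0,0,-0.3,0,0,0,100,0,0,-0.6,0,0,0,80,0,0,-0.7,0,0,0,80,0,0,-0.45,0,0,0.87,80,0,0,0,0,0,0.87,80,0,0,0,0,0,0.87,80,0,0,0,0,0,0.87,80,0,0,0,0,0,0.87,80,0,0,0,0,0,0.87,80,0,0,0,0,0,0.87]'

```text
time: 9.72
tcp_pos: [0.6275, 0.2127, 0.4212]
tcp_rot: [3.141, 0.001, 2.136]
force: [0.2, -0.3, 0.2]
width: 0.0602
```

Run:
```python
from h import *
plan((.5355,.0233,.36),2.147); print(arm.state()['joint_pos'].round(2))
```

```text
t 9.72 tcp [0.6275 0.2127 0.4212] rot [3.141e+00 1.000e-03 2.136e+00] shift [-1.844 -2.986  1.021] turn [ 0.004  0.006 -0.064] F [ 0.2 -0.3  0.2] w 0.0602
[-0.6   0.42  0.3   1.34 -0.12  1.41  0.26]
```

Request:
servo_tool --commands '[40,-0.37,-0.6,0,0,0,0,20,-0.37,-0.6,0,0,0,0,20,-0.37,-0.6,0.2,0,0,0,20,-0.37,-0.6,0.4,0,0,0,20,-0.37,-0.6,0.4,0,0,0,20,0,0,0,0,0,0]'

```text
time: 10.48
tcp_pos: [0.5342, 0.0188, 0.3599]
tcp_rot: [-3.14, 0.0, 2.136]
force: [0.7, -0.6, 0.5]
width: 0.0808
```

Run:
```python
from h import *
plan((.5355,.0233,.2203),2.147)
st=arm.state(); d=arm.get_image("wrist"); im=d["image"][:,:,::-1].copy()
for b in blobs(d["image"],(3,150,60),(17,255,255),6):
    o,w=wcam(d,st,*b[0]); print(b, (o+w*(.155-o[2])/w[2]).round(4))
for X in [(.5355,.0233,.155)]:
    u,v=wproj(d,st,X); cv2.circle(im,(int(u),int(v)),3,(0,255,0),1)
cv2.imwrite('pics/w2.png',im)
```

```text
t 10.47 tcp [0.5342 0.0188 0.3599] rot [-3.14   0.     2.136] shift [0.052 0.063 2.326] turn [-0.011  0.001 -0.064] F [ 0.7 -0.6  0.5] w 0.0808
([160.7, 15.0], 34, [158, 12, 8, 6]) [0.359  0.1183 0.155 ]
([257.0, 126.6], 79, [251, 123, 13, 8]) [0.5027 0.0703 0.155 ]
([463.0, 220.2], 6, [461, 219, 5, 3]) [0.7749 0.1227 0.155 ]
([478.9, 244.6], 7, [477, 243, 5, 4]) [0.8302 0.1139 0.155 ]
```

View pics/w2.png

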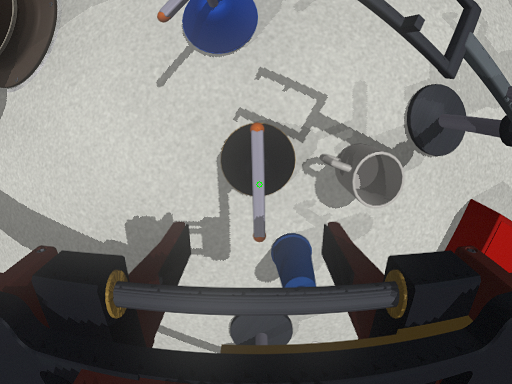

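Run:
```python
from h import *
st=arm.state(); d=arm.get_image("wrist")
im=d["image"]; print(blobs(im[225:250,245:275],(3,100,40),(20,255,255),4))
P=[]
for p in [(257.2,126.6),(259.7,237.5)]:
    o,w=wcam(d,st,*p); P.append(o+w*(.160-o[2])/w[2])
P=np.array(P);v=P[0]-P[1]; print(P,P.mean(0),np.arctan2(v[1],v[0]),np.linalg.norm(v))
m=P.mean(0); plan((m[0],m[1],.2203),np.arctan2(v[1],v[0]))
```

```text
[([11.4, 14.3], 39, [6, 12, 12, 5])]
[[ 0.5042392   0.0730969   0.16      ]
 [ 0.5677792  -0.02130543  0.16      ]] [0.5360092  0.02589573 0.16      ] 2.1632234695011885 0.11379425127282279
t 10.57 tcp [0.5362 0.0228 0.361 ] rot [3.14  0.    2.141] shift [0.047 0.022 2.346] turn [ 0.009  0.003 -0.129] F [ 0.9 -0.4 -0.3] w 0.0806
```

Request:
servo_tool --commands '[20,0.03,0.02,0.4,0,0,-0.06,20,0,0,0.5,0,0,0,20,0,0,0.5,0,0,0,20,0,0,0.5,0,0,0,20,0,0,0.3,0,0,0,20,0,0,0.14,0,0,0,20,0,0,0,0,0,0]'

```text
time: 11.45
tcp_pos: [0.5365, 0.0262, 0.2195]
tcp_rot: [3.141, 0.0, 2.154]
force: [-0.5, 1.0, 0.9]
width: 0.081
```

Run:
```python
from h import *
plan((.536,.0245,.2203),2.15)
st=arm.state(); d=arm.get_image("wrist"); im=d["image"][:,:,::-1].copy()
cv2.imwrite('pics/w3.png',im)
s=arm.get_image("side")["image"][:,:,::-1]
cv2.imwrite('pics/s3.png',cv2.resize(s[150:280,200:360],None,fx=4.5,fy=4.5))
```

```text
t 11.45 tcp [0.5365 0.0262 0.2195] rot [3.141 0.    2.154] shift [-0.02  -0.023 -0.013] turn [0.001 0.    0.021] F [-0.5  1.   0.9] w 0.081
```

View pics/w3.png

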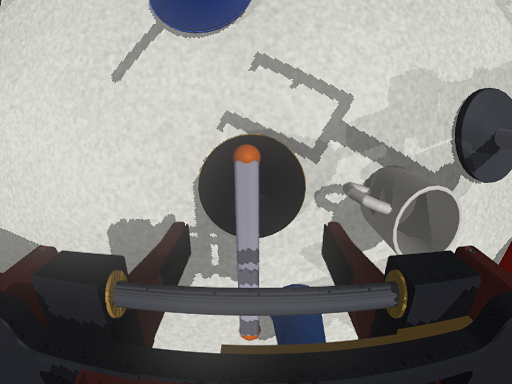

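View pics/s3.png

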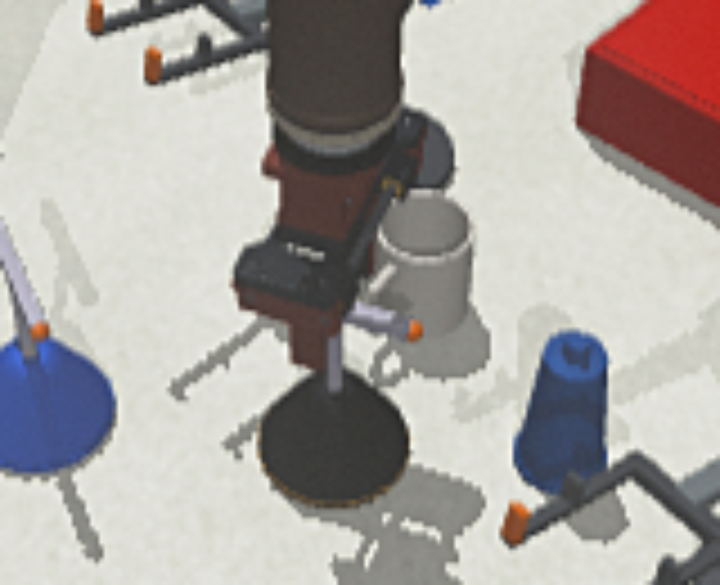

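Request:
servo_tool --commands '[20,0,-0.07,0,0,0,0,150,0,0,0,0,0,0,255,0,0,0,0,0,0,255,0,0,0,0,0,0,255,0,0,0,0,0,0,255,0,0,0,0,0,0,255,0,0,0,0,0,0,255,0,0,0,0,0,0,255,0,0,0,0,0,0,255,0,0,0,0,0,0]' --squeeze 30

```text
time: 12.8
tcp_pos: [0.5324, 0.0234, 0.2191]
tcp_rot: [-3.141, -0.0, 2.153]
force: [-0.3, -0.5, -0.9]
width: 0.0117
```

Request:
servo_tool --commands '[255,0,0,-0.2,0,0,0,255,0,0,-0.4,0,0,0,255,0,0,-0.5,0,0,0,255,0,0,-0.6,0,0,0,255,0,0,-0.5,0,0,0,255,0,0,-0.25,0,0,0.5,255,0,0,0,0,0,0.7,255,0,0,0,0,0,0.7,255,0,0,0,0,0,0.7,255,0,0,0,0,0,0.34,255,0,0,0,0,0,0]'

```text
time: 14.18
tcp_pos: [0.5322, 0.0232, 0.3666]
tcp_rot: [-3.141, -0.0, 1.64]
force: [0.4, 0.1, -2.4]
width: 0.012
```

Run:
```python
from h import *
plan((.40,-.272,.364),1.639); print(arm.state()['joint_pos'].round(2),arm.state()['wrist_torque'])
```

```text
t 14.18 tcp [0.5322 0.0232 0.3666] rot [-3.141 -0.     1.64 ] shift [-4.756 -2.538  0.044] turn [-0.001 -0.     0.005] F [ 0.4  0.1 -2.4] w 0.012
[-0.49  0.2   0.43  1.75 -0.09  1.2   0.03] [-0.00401855 -0.0069968  -0.01594636]
```

Request:
servo_tool --commands '[255,-0.25,-0.13,0,0,0,0,255,-0.4,-0.21,0,0,0,0,255,-0.45,-0.24,0,0,0,0,255,-0.45,-0.24,0,0,0,0,255,-0.45,-0.24,0,0,0,0,255,-0.45,-0.24,0,0,0,0,255,-0.45,-0.24,0,0,0,0,255,-0.45,-0.24,0,0,0,0,255,-0.45,-0.24,0,0,0,0,255,-0.45,-0.24,0,0,0,0,255,-0.35,-0.19,0,0,0,0,255,-0.16,-0.09,0,0,0,0]'

```text
time: 15.68
tcp_pos: [0.3984, -0.2739, 0.3665]
tcp_rot: [3.141, 0.0, 1.637]
force: [-0.2, 0.7, -3.8]
width: 0.012
```

Request:
servo_tool --commands '[255,0,0,0,0,0,0,255,0,0,0,0,0,0]'

```text
time: 15.92
tcp_pos: [0.4004, -0.2713, 0.3662]
tcp_rot: [3.142, -0.001, 1.641]
force: [-0.6, -0.3, -3.1]
width: 0.0119
```

Run:
```python
from h import *
plan((.4916,-.2662,.364),1.639)
s=arm.get_image("scene")["image"][:,:,::-1];d=arm.get_image("side")["image"][:,:,::-1]; w=arm.get_image("wrist")["image"][:,:,::-1]
cv2.imwrite('pics/s4.png',cv2.resize(d[200:384,200:420],None,fx=3.5,fy=3.2))
cv2.imwrite('pics/c5.png',cv2.resize(s[90:250,90:290],None,fx=3.8,fy=3.6))
cv2.imwrite('pics/w4.png',w)
```

```text
t 15.93 tcp [ 0.4004 -0.2713  0.3662] rot [ 3.142e+00 -1.000e-03  1.641e+00] shift [-0.022  1.521  0.036] turn [ 0.    -0.003  0.01 ] F [-0.6 -0.3 -3.1] w 0.0119
```

View pics/s4.png

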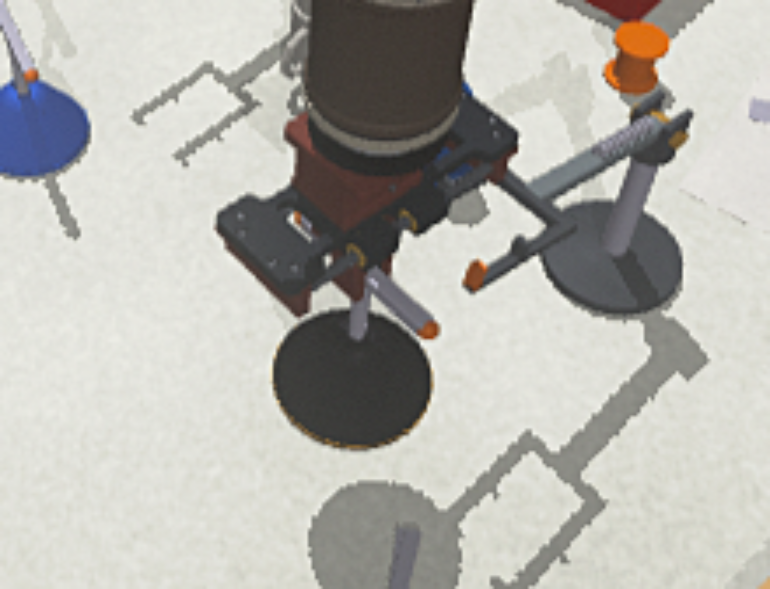

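View pics/c5.png

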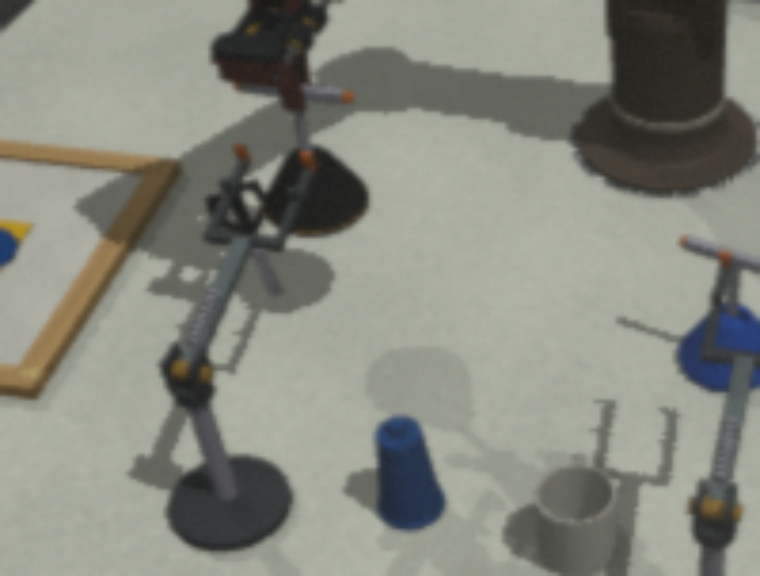

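View pics/w4.png

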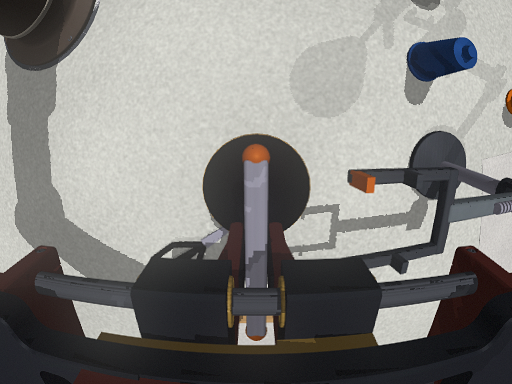

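Run:
```python
from h import *
st=arm.state(); d=arm.get_image("wrist"); s=arm.get_image("scene"); e=arm.get_image("side")
for n,p,z in [('far',(256.5,154),.302),('near',(256.5,333),.302),('lug+',(361,180),.268)]:
    o,w=wcam(d,st,*p); print(n,(o+w*(z-o[2])/w[2]).round(4))
print(blobs(s["image"],(3,110,70),(20,255,255),2)[:12])
sp=lambda u,v:(90+u/3.8,90+v/3.6); dp=lambda u,v:(200+u/3.5,200+v/3.2)
print('bar+ tri',tri(s,sp(348,97),e,dp(430,330)))
print('tip+? ',tri(s,sp(306,159),e,dp(400,190)))
print('bar- scene',onz(s,*sp(240,88),.302),'bar- side',onz(e,*dp(300,222),.302))
print('shade rim', 'neck')
```

```text
far [ 0.3967 -0.2168  0.302 ]
near [ 0.405  -0.3315  0.302 ]
lug+ [ 0.4664 -0.2331  0.268 ]
[([445.5, 11.5], 2, [445, 11, 2, 2]), ([30.3, 91.3], 6048, [0, 24, 76, 136]), ([444.3, 29.0], 3, [444, 28, 2, 3]), ([389.5, 32.5], 2, [389, 32, 2, 2]), ([408.0, 34.5], 2, [408, 34, 1, 2]), ([430.5, 37.5], 2, [430, 37, 2, 2]), ([502.5, 45.5], 2, [502, 45, 2, 2]), ([495.5, 46.0], 2, [495, 46, 2, 1]), ([15.0, 49.5], 2, [15, 49, 1, 2]), ([398.7, 73.7], 3, [398, 73, 2, 2]), ([435.5, 110.2], 4769, [395, 74, 85, 72]), ([454.0, 76.0], 3, [453, 76, 3, 1])]
bar+ tri (array([ 0.39388892, -0.2761634 ,  0.27220277]), np.float64(0.10112873816546324))
tip+?  (array([ 0.47525578, -0.22734135,  0.27816782]), np.float64(0.005167946469032098))
bar- scene [ 0.41312913 -0.3249036   0.302     ] bar- side [ 0.39213103 -0.22148548  0.302     ]
shade rim neck
```

Request:
servo_tool --commands '[255,0,0.15,-0.1,0,0,0,255,0,0.25,0,0,0,0,255,0,0.25,0,0,0,0,255,0,0.25,0,0,0,0,255,0,0.1,0,0,0,0,255,0,0,0,0,0,0]'

```text
time: 16.98
tcp_pos: [0.4602, -0.2679, 0.3719]
tcp_rot: [-3.141, 0.0, 1.64]
force: [-0.4, -0.6, -2.9]
width: 0.0115
```

Run:
```python
from h import *
plan((.4916,-.2662,.364),1.639)
s=arm.get_image("scene")["image"][:,:,::-1];d=arm.get_image("side")["image"][:,:,::-1]; w=arm.get_image("wrist")["image"][:,:,::-1]
cv2.imwrite('pics/s5.png',cv2.resize(d[200:340,240:420],None,fx=4.2,fy=4.2))
cv2.imwrite('pics/w5.png',w)
```

```text
t 16.98 tcp [ 0.4602 -0.2679  0.3719] rot [-3.141  0.     1.64 ] shift [-0.007  0.524  0.13 ] turn [-0.006  0.001  0.005] F [-0.4 -0.6 -2.9] w 0.0115
```

View pics/s5.png

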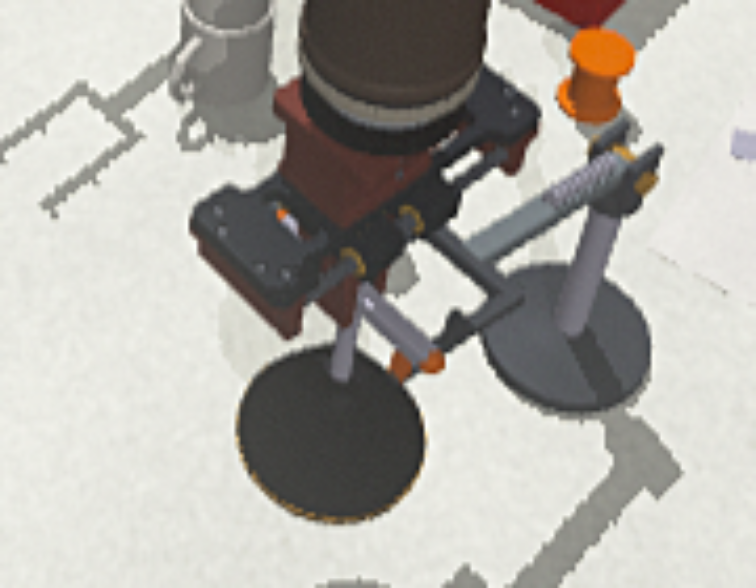

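View pics/w5.png

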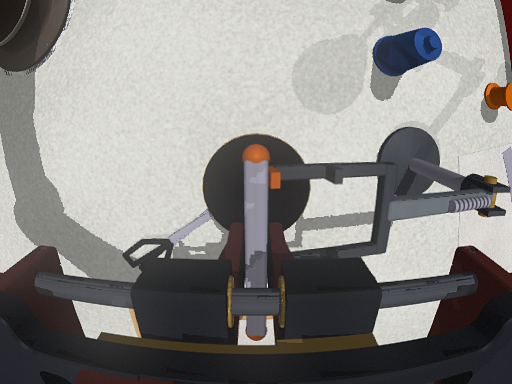

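Request:
servo_tool --commands '[255,0,0.15,0,0,0,0,255,0,0.2,0,0,0,0,255,0,0.15,0,0,0,0,255,0,0.02,0,0,0,0,255,0,0,0,0,0,0]'

```text
time: 17.75
tcp_pos: [0.491, -0.2659, 0.372]
tcp_rot: [-3.141, 0.0, 1.64]
force: [0.2, -0.9, -3.2]
width: 0.0121
```

Run:
```python
from h import *
plan((.4916,-.2662,.364),1.639)
s=arm.get_image("scene")["image"][:,:,::-1];d=arm.get_image("side")["image"][:,:,::-1]; w=arm.get_image("wrist")["image"][:,:,::-1]
cv2.imwrite('pics/s6.png',cv2.resize(d[200:340,240:420],None,fx=4.2,fy=4.2))
cv2.imwrite('pics/w6.png',w)
```

```text
t 17.75 tcp [ 0.491  -0.2659  0.372 ] rot [-3.141  0.     1.64 ] shift [-0.006  0.009  0.134] turn [-0.004  0.     0.003] F [ 0.2 -0.9 -3.2] w 0.0121
```

View pics/s6.png

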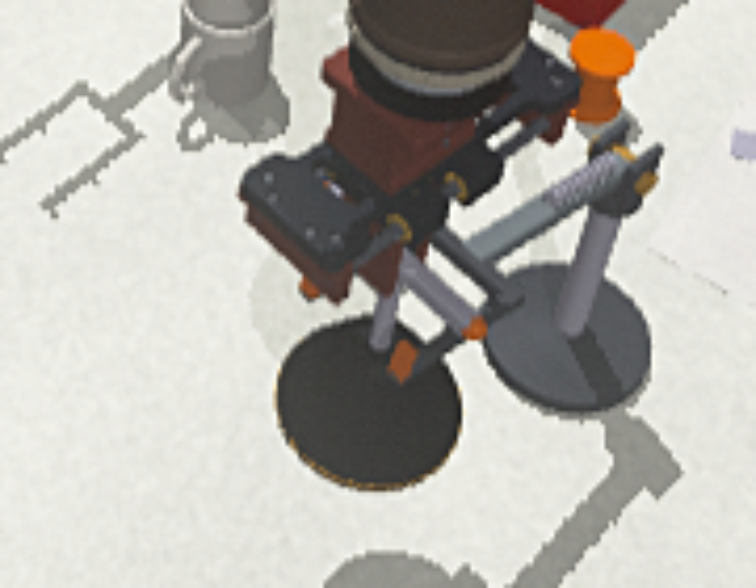

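View pics/w6.png

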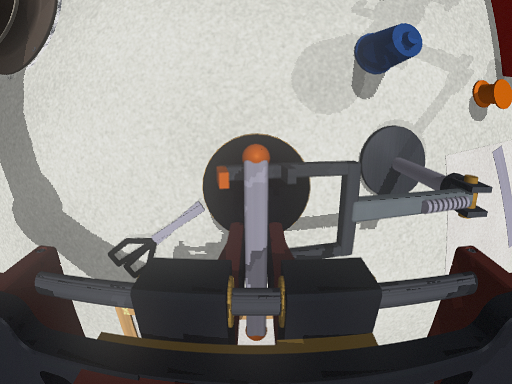

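Request:
servo_tool --commands '[255,0,0,0.15,0,0,0,255,0,0,0.15,0,0,0,255,0,0,0.12,0,0,0,255,0,0,0.1,0,0,0,255,0,0,0.05,0,0,0,255,0,0,0,0,0,0]'

```text
time: 18.65
tcp_pos: [0.4911, -0.2658, 0.3379]
tcp_rot: [-3.141, -0.0, 1.64]
force: [0.6, 0.6, -4.5]
width: 0.0117
```

Request:
servo_tool --commands '[255,0,0,0.05,0,0,0,255,0,0,0.05,0,0,0,255,0,0,0.05,0,0,0,255,0,0,0,0,0,0]'

```text
time: 19.15
tcp_pos: [0.4911, -0.2658, 0.3289]
tcp_rot: [-3.141, -0.0, 1.64]
force: [0.2, 1.0, -2.0]
width: 0.0119
```

Request:
servo_tool --commands '[255,0,0,0.05,0,0,0,255,0,0,0.05,0,0,0,255,0,-0.01,0.05,0,0,0,255,0,-0.01,0.05,0,0,0,255,0,0,0,0,0,0]'

```text
time: 19.77
tcp_pos: [0.4899, -0.2658, 0.3168]
tcp_rot: [3.142, -0.0, 1.64]
force: [0.8, -0.3, -1.4]
width: 0.0114
```

Run:
```python
from h import *
plan((.4916,-.2662,.364),1.639)
s=arm.get_image("scene")["image"][:,:,::-1];d=arm.get_image("side")["image"][:,:,::-1]; w=arm.get_image("wrist")["image"][:,:,::-1]
cv2.imwrite('pics/s7.png',cv2.resize(d[200:340,240:420],None,fx=4.2,fy=4.2))
cv2.imwrite('pics/w7.png',w)
```

```text
t 19.77 tcp [ 0.4899 -0.2658  0.3168] rot [ 3.142 -0.     1.64 ] shift [-0.008  0.028 -0.786] turn [ 0.    -0.     0.004] F [ 0.8 -0.3 -1.4] w 0.0114
```

View pics/s7.png

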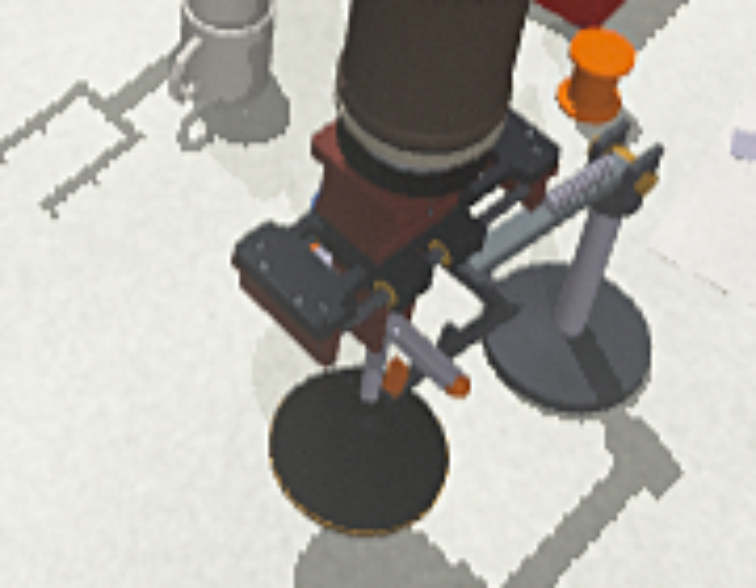

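View pics/w7.png

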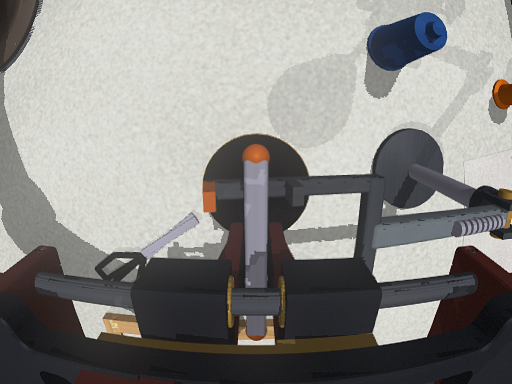

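Request:
servo_tool --commands '[255,0,-0.02,0.05,0,0,0,255,0,-0.02,0.05,0,0,0,255,0,-0.02,0.05,0,0,0,255,0,-0.02,0.05,0,0,0,255,0,0,0,0,0,0,255,0,0,0,0,0,0]'

```text
time: 20.68
tcp_pos: [0.4849, -0.2663, 0.305]
tcp_rot: [-3.141, -0.0, 1.639]
force: [-0.1, 0.1, -1.3]
width: 0.012
```

Request:
servo_tool --commands '[255,0,-0.01,0.05,0,0,0,255,0,-0.01,0.05,0,0,0,255,0,0,0.05,0,0,0,255,0,0,0,0,0,0,255,0,0,0,0,0,0]'

```text
time: 21.3
tcp_pos: [0.4839, -0.2663, 0.296]
tcp_rot: [-3.141, 0.0, 1.64]
force: [0.9, -0.4, 0.9]
width: 0.0118
```

Run:
```python
from h import *
F=[]
for i in range(8):
    d=arm.get_image("wrist"); F.append(arm.state()['force'])
print(np.mean(F,0).round(2),np.std(F,0).round(2)); plan((.4916,-.2662,.364),1.639)
cv2.imwrite('pics/w8.png',d["image"][:,:,::-1])
```

```text
[ 1.19  0.13 -0.44] [0.35 0.44 0.65]
t 21.7 tcp [ 0.4839 -0.2663  0.296 ] rot [-3.142 -0.     1.64 ] shift [-0.007  0.128 -1.133] turn [-0.    -0.     0.004] F [ 1.6  0.4 -0.5] w 0.0117
```

View pics/w8.png

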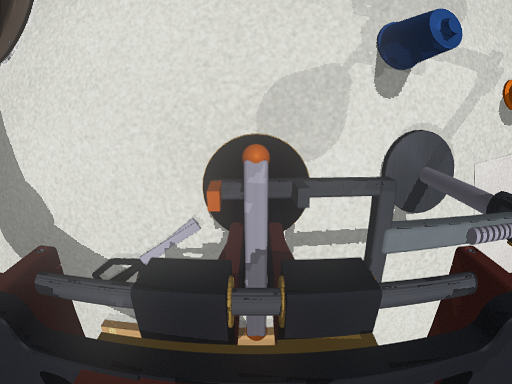

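Request:
servo_tool --commands '[255,0,0,0.04,0,0,0,255,0,0,0.04,0,0,0,255,0,0,0,0,0,0,255,0,0,0,0,0,0,255,0,0,0,0,0,0,255,0,0,0,0,0,0]'

```text
time: 22.45
tcp_pos: [0.4837, -0.2664, 0.2912]
tcp_rot: [-3.141, -0.0, 1.64]
force: [-1.7, -0.2, -0.6]
width: 0.0116
```

Run:
```python
from h import *
F=[]
for i in range(12):
    d=arm.get_image("side"); F.append(arm.state()['force'])
print(np.mean(F,0).round(2),np.std(F,0).round(2)); plan((.4916,-.2662,.364),1.639)
```

```text
[-1.87 -0.13 -0.32] [0.55 0.46 0.52]
t 23.05 tcp [ 0.4839 -0.2663  0.2912] rot [-3.142 -0.     1.64 ] shift [-0.007  0.129 -1.213] turn [-0.    -0.     0.003] F [-2.  -0.2 -1.5] w 0.0121
```

Request:
servo_tool --commands '[255,0,0,0.04,0,0,0,255,0,0,0.04,0,0,0,255,0,0,0,0,0,0,255,0,0,0,0,0,0,255,0,0,0,0,0,0,255,0,0,0,0,0,0]'

```text
time: 23.8
tcp_pos: [0.4839, -0.2663, 0.2865]
tcp_rot: [3.142, -0.0, 1.64]
force: [-1.8, -0.2, -0.7]
width: 0.0118
```

Run:
```python
from h import *
F=[]
for i in range(10):
    d=arm.get_image("side"); F.append(arm.state()['force'])
print(np.mean(F,0).round(2),np.std(F,0).round(2),arm.state()['wrist_torque']); plan((.4916,-.2662,.364),1.639)
cv2.imwrite('pics/s8.png',cv2.resize(d["image"][200:340,240:420,::-1],None,fx=4.2,fy=4.2))
```

```text
[-2.05 -0.28 -0.12] [0.46 0.59 0.58] [-0.08557887  0.56887067  0.00411934]
t 24.3 tcp [ 0.4839 -0.2663  0.2864] rot [-3.142 -0.     1.64 ] shift [-0.007  0.129 -1.293] turn [-0.    -0.     0.003] F [-1.5 -0.7  0.3] w 0.0116
```

View pics/s8.png

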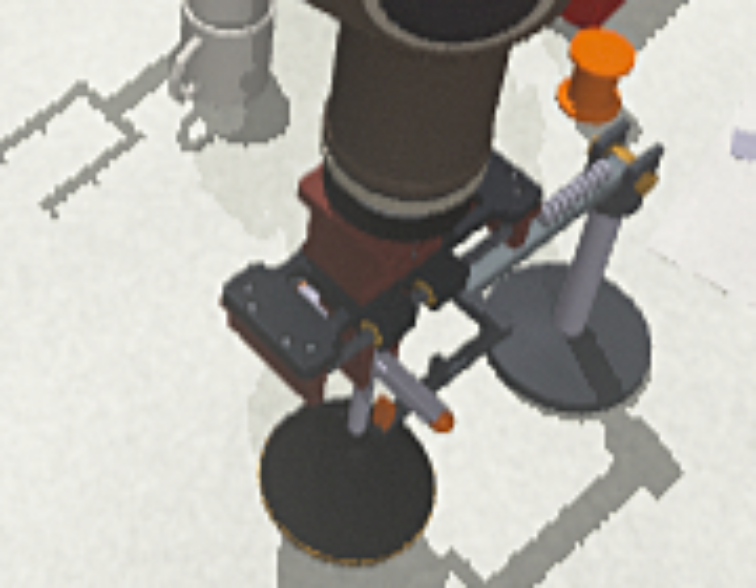

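Request:
servo_tool --commands '[255,0,-0.01,0.04,0,0,0,255,0,-0.01,0.04,0,0,0,255,0,0,0,0,0,0,255,0,0,0,0,0,0,255,0,0,0,0,0,0,255,0,0,0,0,0,0]'

```text
time: 25.05
tcp_pos: [0.4828, -0.2664, 0.2817]
tcp_rot: [3.141, 0.0, 1.64]
force: [1.1, -0.4, 0.1]
width: 0.0116
```

Run:
```python
from h import *
F=[]
for i in range(16):
    d=arm.get_image("wrist"); F.append(arm.state()['force'])
print(np.mean(F,0).round(2),np.std(F,0).round(2),arm.state()['wrist_torque']); plan((.4916,-.2662,.364),1.639)
cv2.imwrite('pics/w9.png',d["image"][:,:,::-1])
```

```text
[2.18 0.28 0.37] [0.44 0.45 0.41] [-0.00155029 -0.44554591  0.02359561]
t 25.85 tcp [ 0.4828 -0.2664  0.2816] rot [ 3.141 -0.     1.64 ] shift [-0.007  0.147 -1.373] turn [ 0.001 -0.     0.003] F [ 1.9 -0.6 -0.1] w 0.0118
```

View pics/w9.png

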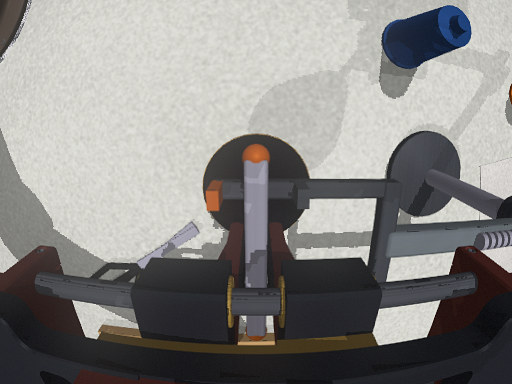

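Request:
servo_tool --commands '[255,0,0.01,0,0,0,0,255,0,0,0,0,0,0,255,0,0,0,0,0,0]' --squeeze 8

```text
time: 26.22
tcp_pos: [0.4828, -0.2664, 0.2814]
tcp_rot: [-3.141, -0.0, 1.639]
force: [-0.6, -0.3, 1.3]
width: 0.0121
```

Request:
servo_tool --commands '[215,0,0,0,0,0,0,205,0,0,0,0,0,0,200,0,0,0,0,0,0,190,0,0,0,0,0,0,170,0,0,0,0,0,0,150,0,0,0,0,0,0,150,0,0,0,0,0,0,150,0,0,0,0,0,0,150,0,0,0,0,0,0,150,0,0,0,0,0,0]'

```text
time: 27.48
tcp_pos: [0.4833, -0.2664, 0.2816]
tcp_rot: [3.142, -0.0, 1.64]
force: [0.0, 0.1, -1.3]
width: 0.0363
```

Run:
```python
from h import *
plan((.4916,-.2662,.364),1.639)
d=arm.get_image("wrist");cv2.imwrite('pics/w10.png',d["image"][:,:,::-1])
d=arm.get_image("side")
cv2.imwrite('pics/s10.png',cv2.resize(d["image"][200:340,240:420,::-1],None,fx=4.2,fy=4.2))
```

```text
t 27.48 tcp [ 0.4833 -0.2664  0.2816] rot [ 3.142 -0.     1.64 ] shift [-0.007  0.138 -1.373] turn [ 0.    -0.     0.003] F [ 0.   0.1 -1.3] w 0.0363
```

View pics/w10.png

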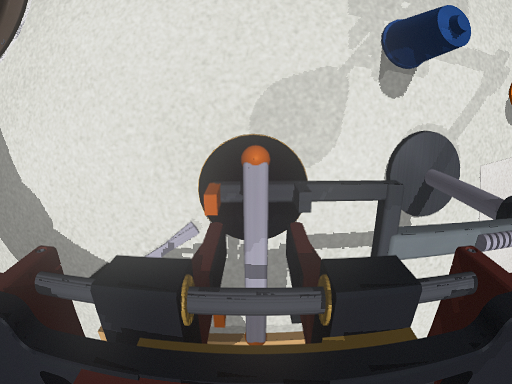

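View pics/s10.png

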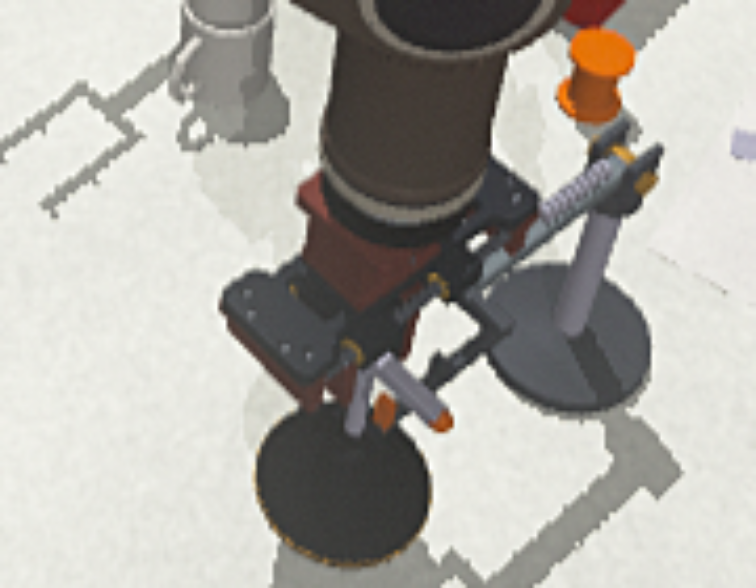

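Request:
servo_tool --commands '[150,0,0,-0.1,0,0,0,150,0,0,-0.25,0,0,0,150,0,0,-0.4,0,0,0,150,0,0,-0.6,0,0,0,150,0,0,-0.6,0,0,0,150,0,-0.3,-0.6,0,0,0,150,0,-0.6,0,0,0,0,150,0,-0.6,0,0,0,0,150,0,0,0,0,0,0,150,0,0,0,0,0,0,150,0,0,0,0,0,0]'

```text
time: 28.95
tcp_pos: [0.3944, -0.2722, 0.4347]
tcp_rot: [-3.141, 0.0, 1.641]
force: [-0.7, 0.1, -1.1]
width: 0.0362
```

Run:
```python
from h import *
plan((.4916,-.2662,.364),1.639)
for n in["scene","side"]:
    d=arm.get_image(n);cv2.imwrite(f'pics/{n}11.png',cv2.resize(d["image"][:,:,::-1],(768,576)))
```

```text
t 28.95 tcp [ 0.3944 -0.2722  0.4347] rot [-3.141  0.     1.641] shift [-0.012  1.623  1.179] turn [-0.001  0.002  0.009] F [-0.7  0.1 -1.1] w 0.0362
```

View pics/scene11.png

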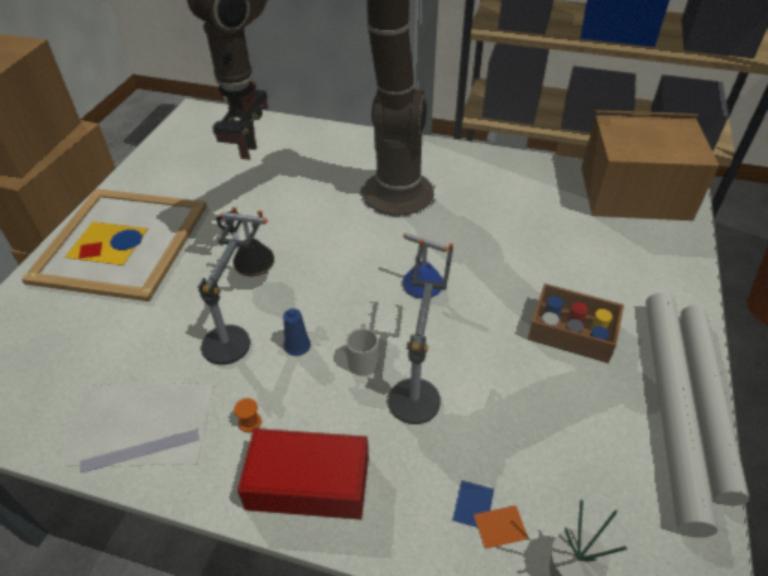

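View pics/side11.png

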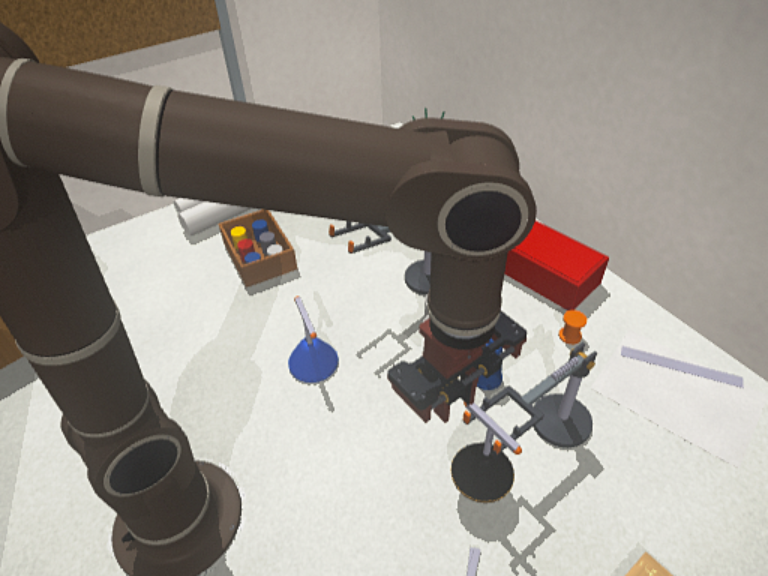

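Request:
servo_tool --commands '[150,0,0,0,0,0,0,150,0,0,0,0,0,0,150,0,0,0,0,0,0,150,0,0,0,0,0,0,150,0,0,0,0,0,0,150,0,0,0,0,0,0,150,0,0,0,0,0,0,150,0,0,0,0,0,0]'

```text
time: 30.05
tcp_pos: [0.3935, -0.2726, 0.4347]
tcp_rot: [3.142, -0.0, 1.64]
force: [-0.8, 0.1, 0.6]
width: 0.0356
```

Run:
```python
from h import *
d=arm.get_image("scene");im=d["image"][:,:,::-1]
a=cv2.resize(im,(768,576)); b=cv2.imread('pics/scene11.png'); print(cv2.absdiff(a,b)[230:420,180:420].max())
cv2.imwrite('pics/f.png',cv2.resize(im[125:250,120:250],None,fx=4.6,fy=4.6,interpolation=cv2.INTER_CUBIC))
o=cv2.imread('pics/scene0.png'); 
for n,(x,y,w,h) in dict(mug=(228,218,28,32),cone=(187,203,22,36),box=(352,190,64,50)).items(): print(n,cv2.absdiff(o,im)[y:y+h,x:x+w].mean())
```

```text
38
mug 6.2976190476190474
cone 4.529040404040404
box 2.5815625
```

View pics/f.png

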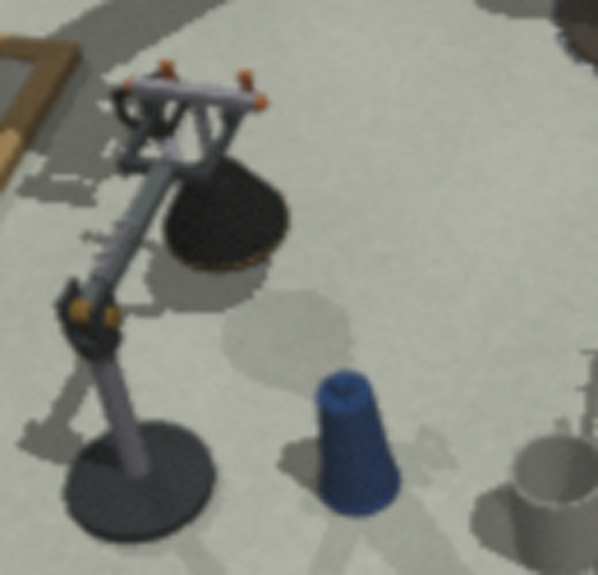

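```bash
python3 -c "
from workcell import arm
print(arm.job_done())"
```

```text
the job is handed in; nothing more can be done
None
```

The lamp head is hanging on the sound arm, and I handed the job in at about 30 s of the 72 s allowed.

- **Worn arm:** it is the one on the robot's left (+y). It swung freely under about 1 N. I rocked it to its left stop first (about 0.156 rad in the side camera, about 13 N), then to its right stop (about 13 N). It had drifted back to about mid in the later pictures.
- **Hanging the lamp:** I gripped the black-shaded lamp, not the blue one, by the middle of its bar. I brought it in over the free tips of the right-hand arm and lowered it slowly. I opened the fingers only once the vertical force had gone from about -3 N to about zero.
- **Last checks:** the bar lies across both prongs between the lugs, with the neck in the gap and the shade below, and the robot is well clear. The mug, cone and wooden box look unmoved; the image differences there were small, and I put them down to noise and shadows.

- **Not tested:** I did not rock the right-hand arm. I took it as sound because the other one clearly had the play.
- **Settling:** two pictures taken about 1 s apart differed by up to 38 grey levels near the lamp. I took this as image noise and did not look into it further.
- **Sideways force:** while the arm took the weight, the wrist showed up to about 2 N along the boom, probably friction of the bar on the prongs. I eased it off before letting go.

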